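# Back off the left-hand clamp nut of the label rewinder

## Task

Free the bare cardboard core on the label rewinder: loosen the steel T-bar nut that clamps it. Its thread is left-handed, so it loosens clockwise seen from above; turn it at least 60 degrees that way, never tighten it further, and let go. Leave alone the identical nut of the unwinder (the stand with the fat roll of labels), and do not push the standing wine bottle about.

Things in the scene. Friction and masses are not known exactly. Their poses are not given: they have to be found in the camera images.
- rewinder_nut_bar (a point): Centre of the T-bar of the nut to loosen, 137 mm above the table. Steel bar 64 mm long (x axis), 14 wide (y), 28 high (z up, the screw axis) on a hub 34 mm across, 18 high. Under the hub a washer 60 mm across (top 107 mm up), a bare brown core 80 mm across (top 102), a platter 140 across (top 46), a grey base 150 square. The stand is fixed, left or right of the unwinder, turned up to 45 degrees.
- rewinder_nut (a joint): Turn of that nut, rad. About 0 at the start (tight); grows clockwise seen from above (loosening, left-hand thread), falls anticlockwise (tightening, hard stop at -0.3). The nut turns in place without rising, against about 0.15 N m of friction, and stays where it is left; free up to 2.2.
- unwinder_nut_bar (a point): Centre of the T-bar of the other nut, not to be turned: the same nut, height, axes and fixed stand, but clamping a fat white roll of labels (124 mm across, top 102 mm up) instead of a bare core.
- bottle_mid (a point): Dark wine bottle standing loose beyond the stands, to the left, 74 mm across, 300 mm tall; this point is on its axis, 150 mm up. Also about, not listed: a low open box of labels to the right, a white jug 195 mm tall far to the left, bottles lying on a board far to the right.
- unwinder_nut (a joint): Turn of the unwinder's nut, rad, about 0 at the start; to be left as it is.
Mind the look-alikes: they are no part of the job. What is shaped like the part that bears rewinder_nut_bar but yellow is not meant.

How it is judged:
At the end, for the whole second after the job is handed in: The rewinder's nut is at rest, loosened: its joint above 0.87 rad (50 degrees clockwise). The unwinder's nut is where it was (joint between -0.17 and 0.2), the bottle stands upright (within 10 degrees) and has moved less than 30 mm (value of joint rewinder_nut above 0.87 rad and velocity of joint rewinder_nut between -0.1 and 0.1 rad/s and value of joint unwinder_nut between -0.17 and 0.2 rad and angle between bottle_mid's own z axis and vertical below 0.17 rad and distance of bottle_mid from where it was at the start of the episode below 0.03 m); the robot touches nothing.
It fails at once if the rewinder's nut is tightened further (joint below -0.17, some 10 degrees anticlockwise) (value of joint rewinder_nut below -0.17 rad).
It fails at once if the unwinder's nut is turned (some 10 degrees either way) (value of joint unwinder_nut above 0.2 rad or value of joint unwinder_nut below -0.17 rad).
It fails at once if the wine bottle is pushed 30 mm or more (distance of bottle_mid from where it was at the start of the episode above 0.03 m).
It also fails if it takes over 32 s, if anything falls off the work surface, if the arm or the gripper's body presses on something with over 40 N, if the wrist force passes 120 N, or if a joint passes its speed limit or range.

## Robot

A 6-joint arm with a two-finger parallel gripper is mounted at the origin on the work surface. World frame = base frame: x ahead of the robot, y to its left, z up, the work surface at z = 0. Lengths are in m, angles in rad, forces in N, time in s.
With the tool pointing down it reaches from about 0.275 to 0.85 m from the base axis. Payload 19 kg.
Tool frame: the origin (TCP) lies on the centre line of the jaws, within the pads' length; the fingertips stand 22 mm ahead of it and the grasp point (between the pads) lies 3 mm ahead of it; z points along the fingers, y is the line along which they close (so a half turn about z gives the same grasp; the last joint's range is limited). The gripper opens to 85 mm and grips with 20 to 120 N. Pads are 22 mm wide; open, the fingers measure 114 mm over their backs; the gripper's body (76 mm by 85 mm) begins 54 mm behind the grasp point. The pads swing forward as they close: fully open they stand 13 mm farther back than shut.
Start: joints at [-1.448, 0.15, 1.437, -0, 1.554, -0.134], TCP at [0.146, -0.556, 0.253] pointing down, gripper open.
Joint ranges: [-2.8, 2.8], [-0.68, 2.1], [0.12, 2.68], [-1.39, 4.53], [0.16, 2.79], [-2.81, 2.81]. Speed limits (rad/s): [1.89, 1.89, 2.22, 3.01, 3.01, 3.01].

## Interface

Orientations are given as a unit quaternion [w, x, y, z].
In Python, from workcell import robot gives the robot as it stands. The module is installed in compiled form; this text tells all that it offers.
- The arm moves only by the tool step_arm, never from a script. Its argument "targets" is a list of rows, each a list of 7 numbers: the turn, a rotation vector about the tool's x, y, z scaled (see below), then the shift along the tool's x, y, z scaled (see below), then the opening, from 0 (shut) to 1 (fully open). In form: [[rx, ry, rz, tx, ty, tz, fingers], ...]. A call has 1 to 5 rows; each row is the pose to reach, as a shift and turn from the pose commanded when the call began, along the tool's axes at that moment; what a row does not reach only later rows make up. The controller multiplies each number of a shift by 0.6 m and each number of a turn by 45 degrees. A row lasts 1/10 s, in which the tool goes at most 50 mm and 8.59 degrees, less where a joint would pass 70% of its speed; a pose out of reach is approached as far as the arm can. A call with a number of a shift or a turn outside -1 to 1 is refused whole. A call with a gripper value outside its range is refused whole. The fingers move at their own pace and stop on an object; "grip_force" is the grip in N (left out, the last holds). Time passes only in rows, so rows that repeat a pose let the fingers close. It gives the time, the measured TCP pose, the force, the opening and the grip force at its end, in the units of the state.
- robot.get_obs(): the state, without advancing time (a new reading comes with each control period).
- robot.grab_frame(name): name is "side" or "top"; returns a dict with "img" (400x640x3 uint8, red, green, blue), "K" (3x3 intrinsics, pixels), "cam_to_world" (4x4, takes a point from camera to world coordinates). Camera axes: x right, y down, z forward; pixel columns grow to the right and rows downward; lengths in m; the calibration is good to about 2 mm. A picture is of the moment at which its call begins. There is no depth.
- robot.hand_in(): hands the job in; it is judged then, once.
The state is a dict: "clock": time; "joint_pos": joint angles; "joint_velocities": joint speeds; "effort": joint torques, N m; "tool_pos": TCP position; "tcp_rot": TCP orientation; "force": force on the tool from outside, world axes, zero at the start; "wrist_torque": the same for the moment, N m; "width": finger opening in m; "finger_force": force on a finger pad.
Only numpy, scipy, OpenCV 4.12 (cv2) and the standard library are available. Lean on these libraries where they do the work, as an engineer would, in place of code of your own. Each camera call takes 0.05 s, during which the arm holds its last target. There are 200 camera calls.

## Working session

There is one attempt and no reset: what is moved stays moved. The work goes in short steps, Python scripts to look and compute and a tool call to move; the robot and the scene stay as the last step left them, time stands still between calls to the robot, and variables do not carry over. Pictures are saved under pics/ and viewed, at most 10 in all, crops included, and the job is handed in when it is done.

Besides the shell and the picture viewer there is one more tool, called after "Emit:" in YAML: its name, and indented under it one key for each argument. step_arm: Moves the arm, as the interface text tells. Its arguments: {"type":"object","properties":{"targets":{"type":"array"},"grip_force":{"type":"number"}},"required":["targets"]}

```bash
mkdir -p pics
python3 - <<'E'
from workcell import robot
import cv2, pickle
d={}
for n in("side","top"):
    f=robot.grab_frame(n); d[n]=f; cv2.imwrite(f"pics/{n}0.png",f["img"][:,:,::-1]); print(n,f["K"].tolist(),f["cam_to_world"].round(3).tolist())
pickle.dump(d,open("f0.pkl","wb"))
print(robot.get_obs())
E
```

```text
side [[375.53097428621714, 0.0, 324.559569935769], [0.0, 375.53097428621714, 197.87587488676598], [0.0, 0.0, 1.0]] [[-0.831, -0.271, 0.485, 0.302], [-0.555, 0.424, -0.715, 0.512], [-0.011, -0.864, -0.503, 0.471], [0.0, 0.0, 0.0, 1.0]]
top [[495.0050623910663, 0.0, 326.6219735077807], [0.0, 495.0050623910663, 210.07411502072088], [0.0, 0.0, 1.0]] [[0.018, -0.998, 0.063, 0.559], [-1.0, -0.017, 0.009, 0.019], [-0.008, -0.063, -0.998, 1.16], [0.0, 0.0, 0.0, 1.0]]
{'clock': 0.1, 'joint_pos': array([-1.44797078e+00,  1.50918862e-01,  1.43788910e+00,  2.21634304e-05,
        1.55375882e+00, -1.33992041e-01]), 'joint_velocities': array([-0.00031667,  0.00164181,  0.00020559, -0.00172847,  0.0004397 ,
       -0.00025515]), 'effort': array([ 5.92151555e-03, -7.14374185e+01, -5.71793818e+01,  2.42124929e-05,
        7.30484520e-03, -6.19377360e-06]), 'tool_pos': array([ 0.14602409, -0.55598303,  0.25278433]), 'tcp_rot': array([-4.86991010e-04,  9.91766820e-01,  1.28055990e-01,  1.37992066e-05]), 'force': array([-0.28567253, -0.00757736, -0.56961425]), 'wrist_torque': array([ 0.00222878, -0.07885177, -0.02293621]), 'finger_force': 0.0, 'width': 0.08574286605780594}
```

View pics/side0.png

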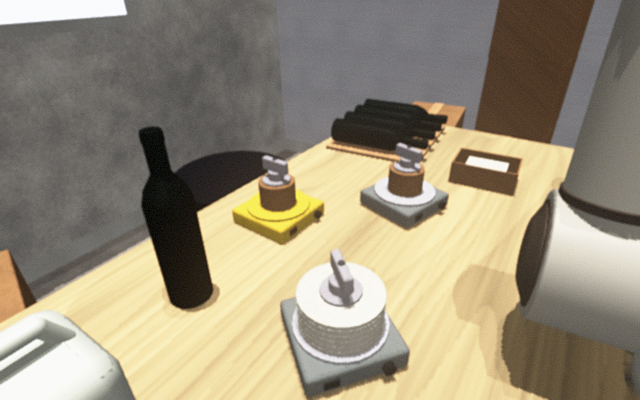

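View pics/top0.png

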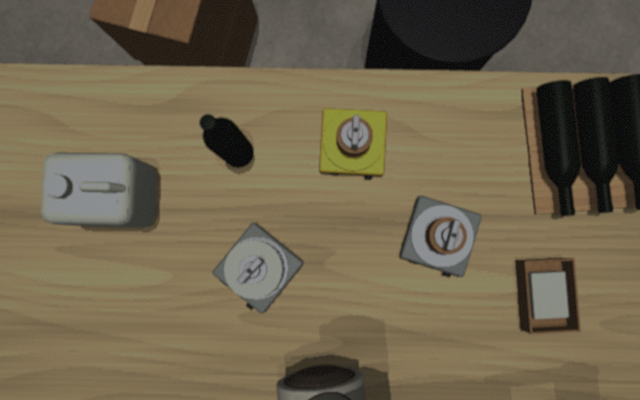

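Candidates in the top image: a yellow stand with a core at (354,135), a grey stand with a brown core at (450,235), and a grey stand with a fat white roll at (255,268). The grey one with the bare core, also at (407,175) in the side image, fits: yellow is excluded and the white roll is the unwinder. I'll confirm this in a crop. The bottle at (225,140) is well away.

```bash
cat > h.py <<'E'
import numpy as np
def ray(f,u,v,z):
    T=f["cam_to_world"]; d=T[:3,:3]@np.linalg.solve(f["K"],[u,v,1]); o=T[:3,3]
    return o+d*(z-o[2])/d[2]
E
python3 - <<'E'
import pickle,cv2,numpy as np
from h import ray
d=pickle.load(open("f0.pkl","rb"))
a=cv2.resize(d["top"]["img"][190:280,400:490],(540,540),interpolation=cv2.INTER_CUBIC)
cv2.imwrite("pics/crop_top.png",a[:,:,::-1])
b=cv2.resize(d["side"]["img"][135:225,360:450],(540,540),interpolation=cv2.INTER_CUBIC)
cv2.imwrite("pics/crop_side.png",b[:,:,::-1])
E
```

```text
(no output)
```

View pics/crop_top.png

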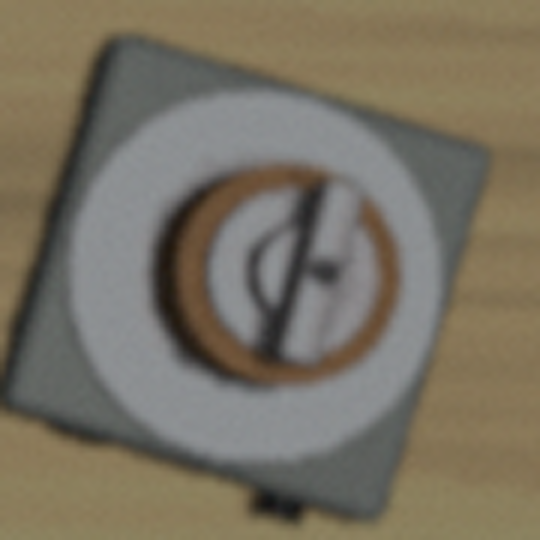

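View pics/crop_side.png

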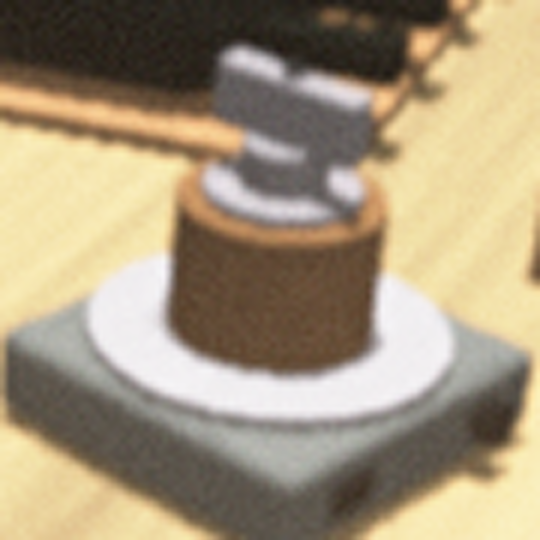

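The crops confirm it: a grey base, white platter, bare brown core and steel bar. In the top crop the bar's top face runs from (340,182) to (303,363). In the side crop it runs from (235,52) to (355,102).

Run:
```python
import pickle,numpy as np
from h import ray
from scipy.spatial.transform import Rotation as R
d=pickle.load(open("f0.pkl","rb"))
c=lambda n,x,y,z:ray(d[n],(400 if n=="top" else 360)+x/6-.4,(190 if n=="top" else 135)+y/6-.4,z)
for n,p in(("top",[(340,182),(303,363)]),("side",[(235,52),(355,102)])):
    a,b=[c(n,*q,.151) for q in p]; print(n,(a+b)/2,np.linalg.norm(a-b),np.degrees(np.arctan2(*(a-b)[1::-1])))
print("platter",c("top",257,275,.046))
for n,u,v,z in(("top",255,268,.15),("top",354,135,.15)): print(ray(d[n],u,v,z))
print("tool axes in world\n",R.from_quat([.99176682,.12805599,1.4e-5,-4.87e-4]).as_matrix().round(3))
```

```text
top [ 0.5768597  -0.22995055  0.151     ] 0.06270221910559966 -11.400022302957566
side [ 0.57764335 -0.22536527  0.151     ] 0.05917161696809975 -20.640380850492853
platter [ 0.57727995 -0.2317438   0.046     ]
[0.5026675  0.17157537 0.15      ]
[ 0.77938153 -0.02555082  0.15      ]
tool axes in world
 [[ 0.967  0.254 -0.   ]
 [ 0.254 -0.967  0.001]
 [ 0.    -0.001 -1.   ]]
```

Emit:
step_arm:
  targets:
    - [0, 0, -0.95, 0.38, -0.157, 0, 1]
    - [0, 0, -0.95, 0.38, -0.157, 0, 1]
    - [0, 0, -0.95, 0.38, -0.157, 0, 1]
    - [0, 0, -0.95, 0.38, -0.157, 0, 1]
    - [0, 0, -0.95, 0.38, -0.157, 0, 1]
  grip_force: 60

```text
clock: 0.6
tool_pos: [0.344, -0.4054, 0.2532]
tcp_rot: [-0.0, 0.875, 0.483, 0.0]
force: [-0.5, -0.5, 0.4]
width: 0.085
finger_force: 0.0
```

```bash
cat > goal.py <<'E'
import sys,numpy as np
from workcell import robot
from scipy.spatial.transform import Rotation as R
# usage: x y z yaw(deg of tool x); prints the scaled move
x,y,z,w=map(float,sys.argv[1:5]); o=robot.get_obs()
r=R.from_quat(o["tcp_rot"],scalar_first=True)
g=R.from_euler("z",w,degrees=True)*R.from_euler("x",180,degrees=True)
print("t",o["clock"],"pos",o["tool_pos"].round(4),"yaw",np.degrees(np.arctan2(*r.as_matrix()[1::-1,0])).round(1),"q",o["joint_pos"].round(2),"w",round(o["width"],4),"F",o["force"].round(1))
print("turn/45",((r.inv()*g).as_rotvec(degrees=True)/45).round(3),"shift/.6",(r.inv().apply(np.array([x,y,z])-o["tool_pos"])/.6).round(3))
E
python3 goal.py .577 -.23 .25 165
```

```text
t 0.6 pos [ 0.344  -0.4054  0.2532] yaw 57.8 q [-1.01  0.06  1.54  0.    1.54 -0.45] w 0.085 F [-0.5 -0.5  0.4]
turn/45 [ 0.    -0.    -2.382] shift/.6 [0.454 0.173 0.005]
```

Emit:
step_arm:
  targets:
    - [0, 0, -0.95, 0.35, 0.135, 0, 1]
    - [0, 0, -0.95, 0.35, 0.135, 0, 1]
    - [0, 0, -0.95, 0.35, 0.135, 0, 1]
    - [0, 0, -0.95, 0.35, 0.135, 0, 1]
    - [0, 0, -0.95, 0.35, 0.135, 0, 1]

```text
clock: 1.1
tool_pos: [0.5262, -0.2709, 0.2528]
tcp_rot: [-0.0, 0.638, 0.77, 0.0]
force: [0.3, -0.7, -0.2]
width: 0.0855
finger_force: 0.0
```

Emit:
step_arm:
  targets:
    - [0, 0, -0.95, 0, 0, 0, 1]
    - [0, 0, -0.95, 0, 0, 0, 1]
    - [0, 0, -0.95, 0, 0, 0, 1]
    - [0, 0, -0.95, 0, 0, 0, 1]
    - [0, 0, -0.95, 0, 0, 0, 1]

```text
clock: 1.6
tool_pos: [0.5238, -0.2735, 0.2529]
tcp_rot: [-0.0, 0.315, 0.949, 0.0]
force: [0.2, 0.1, -0.4]
width: 0.0851
finger_force: 0.0
```

```bash
python3 goal.py .577 -.23 .2 165
```

```text
t 1.6 pos [ 0.5238 -0.2735  0.2529] yaw 143.3 q [-0.61  0.18  1.4   0.    1.56 -1.54] w 0.0851 F [ 0.2  0.1 -0.4]
turn/45 [ 0.    -0.001 -0.482] shift/.6 [-0.028  0.111  0.088]
```

Emit:
step_arm:
  targets:
    - [0, 0, -0.48, -0.028, 0.111, 0.088, 1]
    - [0, 0, -0.48, -0.028, 0.111, 0.088, 1]
    - [0, 0, -0.48, -0.028, 0.111, 0.088, 1]
    - [0, 0, -0.48, -0.028, 0.111, 0.088, 1]
    - [0, 0, -0.48, -0.028, 0.111, 0.088, 1]

```text
clock: 2.1
tool_pos: [0.5773, -0.2308, 0.2007]
tcp_rot: [0.0, 0.136, 0.991, -0.0]
force: [0.3, -0.4, 0.9]
width: 0.0854
finger_force: 0.0
```

```bash
python3 goal.py .577 -.23 .15 165
python3 - <<'E'
from workcell import robot
import cv2
f=robot.grab_frame("side")["img"][85:235,310:510]
cv2.imwrite("pics/side1.png",cv2.resize(f,(800,600),interpolation=cv2.INTER_CUBIC)[:,:,::-1])
E
```

```text
t 2.1 pos [ 0.5773 -0.2308  0.2007] yaw 164.4 q [-0.5   0.27  1.4  -0.    1.47 -1.8 ] w 0.0854 F [ 0.3 -0.4  0.9]
turn/45 [-0.     0.    -0.013] shift/.6 [0.001 0.001 0.085]
```

View pics/side1.png

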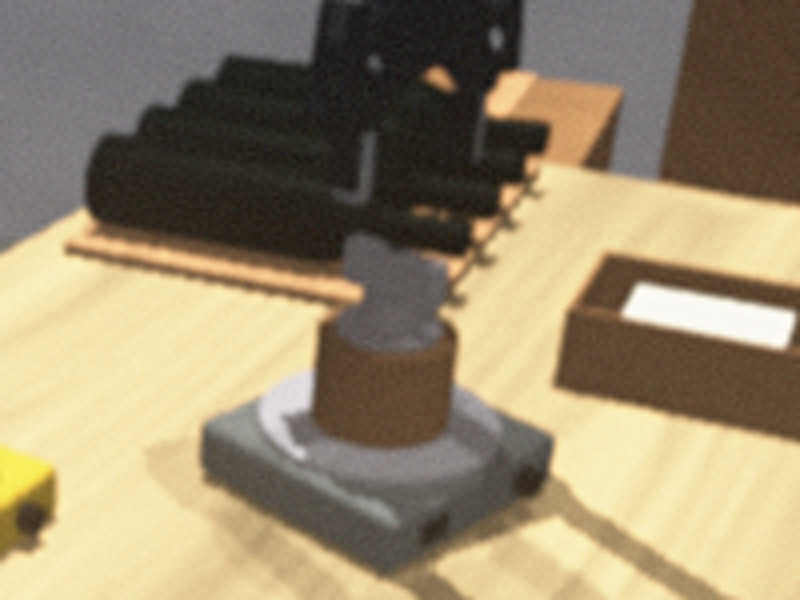

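The gripper is over the bar (395,275 in the crop) with its fingers straddling it. I'll descend with a slight clockwise bias, so that closing can't tighten the nut.

Emit:
step_arm:
  targets:
    - [0, 0, 0.05, 0.001, 0.001, 0.04, 1]
    - [0, 0, 0.05, 0.001, 0.001, 0.084, 1]
    - [0, 0, 0.05, 0.001, 0.001, 0.084, 1]
    - [0, 0, 0.05, 0.001, 0.001, 0.084, 1]
    - [0, 0, 0.05, 0.001, 0.001, 0.084, 0.5]
  grip_force: 40

```text
clock: 2.65
tool_pos: [0.5774, -0.2303, 0.152]
tcp_rot: [0.001, 0.154, 0.988, -0.0]
force: [-0.3, 1.5, 0.7]
width: 0.0729
finger_force: 0.0
```

Emit:
step_arm:
  targets:
    - [0, 0, 0, 0, 0, 0, 0.3]
    - [0, 0, 0, 0, 0, 0, 0.1]
    - [0, 0, 0, 0, 0, 0, 0]
    - [0, 0, 0, 0, 0, 0, 0]
    - [0, 0, 0, 0, 0, 0, 0]

```text
clock: 3.15
tool_pos: [0.5766, -0.2308, 0.1506]
tcp_rot: [-0.0, 0.154, 0.988, -0.001]
force: [-6.6, -7.1, 5.4]
width: 0.0132
finger_force: 42.8
```

```bash
python3 goal.py .577 -.23 .15 162; python3 -c "
from workcell import robot
o=robot.get_obs();print(o['wrist_torque'],o['finger_force'])"
```

```text
t 3.15 pos [ 0.5766 -0.2308  0.1506] yaw 162.3 q [-0.5   0.3   1.47 -0.    1.38 -1.77] w 0.0132 F [-6.6 -7.1  5.4]
turn/45 [-0.002  0.     0.006] shift/.6 [-0.     0.001  0.001]
[-1.06401653  0.88774986 -0.18748826] 42.818942070007324
```

Emit:
step_arm:
  targets:
    - [0, 0, 0.1, 0, 0, 0, 0]
    - [0, 0, 0.2, 0, 0, 0, 0]
    - [0, 0, 0.3, 0, 0, 0, 0]
    - [0, 0, 0.4, 0, 0, 0, 0]
    - [0, 0, 0.5, 0, 0, 0, 0]
  grip_force: 60

```text
clock: 3.65
tool_pos: [0.5769, -0.2303, 0.1507]
tcp_rot: [0.0, 0.345, 0.939, -0.0]
force: [-4.0, -2.2, 5.4]
width: 0.0128
finger_force: 62.6
```

Emit:
step_arm:
  targets:
    - [0, 0, 0.15, 0, 0, 0, 0]
    - [0, 0, 0.3, 0, 0, 0, 0]
    - [0, 0, 0.45, 0, 0, 0, 0]
    - [0, 0, 0.6, 0, 0, 0, 0]
    - [0, 0, 0.7, 0, 0, 0, 0]

```text
clock: 4.15
tool_pos: [0.5777, -0.2298, 0.1507]
tcp_rot: [0.001, 0.587, 0.809, 0.0]
force: [5.9, 1.4, 1.5]
width: 0.0134
finger_force: 62.2
```

Emit:
step_arm:
  targets:
    - [0, 0, 0.15, 0, 0, 0, 0]
    - [0, 0, 0.3, 0, 0, 0, 0]
    - [0, 0, 0.45, 0, 0, 0, 0]
    - [0, 0, 0.5, 0, 0, 0, 0]
    - [0, 0, 0.5, 0, 0, 0, 0]

```text
clock: 4.65
tool_pos: [0.5783, -0.2297, 0.1507]
tcp_rot: [0.001, 0.733, 0.68, 0.001]
force: [11.4, 0.7, -0.2]
width: 0.0128
finger_force: 61.7
```

```bash
python3 goal.py .577 -.23 .15 85
```

```text
t 4.65 pos [ 0.5783 -0.2297  0.1507] yaw 85.7 q [-0.5   0.3   1.47  0.    1.37 -0.43] w 0.0128 F [11.4  0.7 -0.2]
turn/45 [0.004 0.    0.016] shift/.6 [-0.001 -0.002  0.001]
```

The tool has turned about 77° with the bar held. Next I'll release and rise.

Emit:
step_arm:
  targets:
    - [0, 0, 0, 0, 0, 0, 0.5]
    - [0, 0, 0, 0, 0, 0, 0.6]
    - [0, 0, 0, 0, 0, 0, 0.8]
    - [0, 0, 0, 0, 0, 0, 0.8]
    - [0, 0, 0, 0, 0, 0, 0.8]

```text
clock: 5.15
tool_pos: [0.5769, -0.2299, 0.1501]
tcp_rot: [-0.0, 0.732, 0.681, 0.0]
force: [0.2, 0.3, 0.7]
width: 0.0687
finger_force: 0.0
```

Emit:
step_arm:
  targets:
    - [0, 0, 0, 0, 0, -0.03, 0.8]
    - [0, 0, 0, 0, 0, -0.08, 0.8]
    - [0, 0, 0, 0, 0, -0.15, 0.8]
    - [0, 0, 0, 0, 0, -0.2, 0.8]
    - [0, 0, 0, 0, 0, -0.2, 0.8]

```text
clock: 5.65
tool_pos: [0.5778, -0.2303, 0.2749]
tcp_rot: [0.003, 0.732, 0.681, 0.001]
force: [-0.0, 0.1, 0.2]
width: 0.068
finger_force: 0.0
```

```bash
python3 goal.py .577 -.23 .15 85
python3 - <<'E'
from workcell import robot
import cv2
f=robot.grab_frame("side")["img"]
cv2.imwrite("pics/side2.png",cv2.resize(f[85:235,310:510],(800,600),interpolation=cv2.INTER_CUBIC)[:,:,::-1])
E
```

```text
t 5.65 pos [ 0.5778 -0.2303  0.2749] yaw 85.8 q [-0.5   0.24  1.29  0.    1.61 -0.43] w 0.068 F [-0.   0.1  0.2]
turn/45 [0.008 0.003 0.018] shift/.6 [ 0.001 -0.003  0.208]
```

View pics/side2.png

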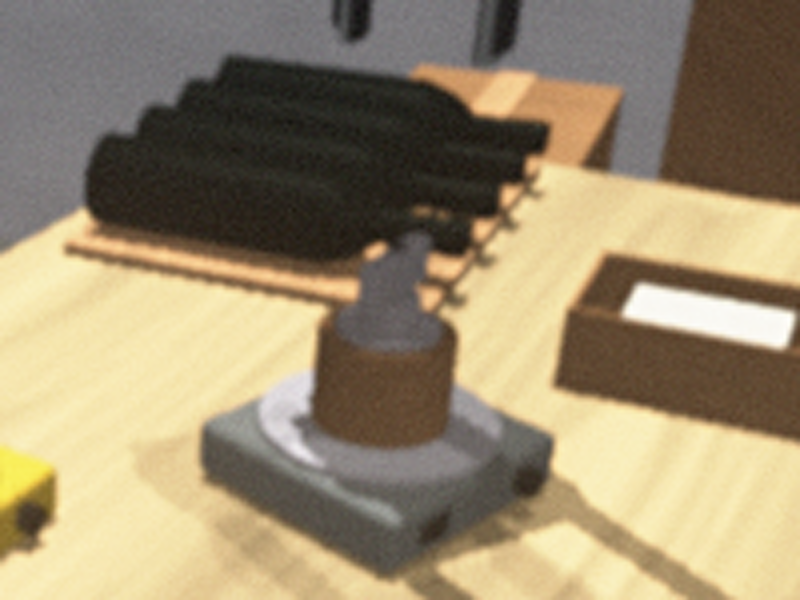

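The bar now points along y, with its ends at about (380,275) and (415,245) in the crop. It has clearly turned, and the gripper is clear of it.

```bash
python3 -c "
from workcell import robot
print(robot.hand_in())"
```

```text
the job is handed in; nothing more can be done
None
```

I turned the rewinder's nut about 77° clockwise and released it. The gripper is clear, I never went near the unwinder's nut or the bottle, and the job is handed in; no verdict was returned.

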